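Put the grooming brush away under the push-latch flap

ROBOT

A 6-joint arm with a two-finger parallel gripper is mounted at the origin on the work surface. World frame = base frame: x ahead of the robot, y to its left, z up, the work surface at z = 0. Lengths are in mm, angles in rad, forces in N, time in s.
With the tool pointing down it reaches from about 350 to 775 mm from the base axis. Payload 7.3 kg.
Tool frame: the origin (TCP) lies at the very end of the fingers, on their centre line; the grasp point (between the pads) lies 19 mm behind it; z points along the fingers, y is the line along which they close (so a half turn about z gives the same grasp; the last joint's range is limited). The gripper opens to 92 mm and grips with 3 to 60 N. Pads are 19 mm wide; open, the fingers measure 130 mm over their backs; the gripper's body (75 mm by 190 mm) begins 47 mm behind the grasp point.
Start: joints at [-1.271, 0.342, 1.524, -0, 1.275, -0.146], TCP at [226.393, -473.699, 226.741] pointing down, gripper open.
Joint ranges: [-2.53, 2.53], [-0.77, 2.02], [0.04, 2.7], [-1, 4.14], [0.28, 2.66], [-3.11, 3.11]. Speed limits (rad/s): [2.57, 2.57, 3.14, 3.14, 3.14, 3.14].

INTERFACE

Orientations are given as [roll, pitch, yaw] about the fixed x, y, z axes, in that order (R = Rz(yaw) Ry(pitch) Rx(roll)).
In Python, from plant import get_obs, capture, close_job gives the robot as it stands. The module is installed in compiled form; this text tells all that it offers.
- The arm moves only by the shell command python3 -m handwheel 'ROWS'. ROWS is JSON, a list of rows, each a list of 3 entries, a list of its own where there are three numbers: the turn, a rotation vector about the tool's x, y, z in degrees, then the shift along the tool's x, y, z in m, then the opening, from 0 (shut) to 1 (fully open). A call has 1 to 12 rows; each row is the pose to reach, as a shift and turn from the pose commanded when the call began, along the tool's axes at that moment; what a row does not reach only later rows make up. A row lasts 1/10 s, in which the tool goes at most 50 mm and 8.59 degrees, less where a joint would pass 70% of its speed; a pose out of reach is approached as far as the arm can. A call with a gripper value outside its range is refused whole. The fingers move at their own pace and stop on an object; the grip force is fixed at half the most. Time passes only in rows, so rows that repeat a pose let the fingers close. It gives the time, the measured TCP pose, the force, the opening and the grip force at its end, in the units of the state.
- get_obs(): the state, without advancing time (a new reading comes with each control period).
- capture(name): name is "scene" or "top" or "wrist"; returns a dict with "image" (420x560x3 uint8, red, green, blue), "depth" (420x560 float32, mm along the optical axis (not along the pixel's ray), 0 where there is no reading), "fx", "fy", "cx", "cy" (pixels), "k1" (the pictures are not rectified: a ray, as slopes to the right and down, at radius r is drawn at 1 + k1 r^2 times it, then the intrinsics apply), "camera_from_world" (4x4, takes a point from world to camera coordinates). Camera axes: x right, y down, z forward; pixel columns grow to the right and rows downward; lengths in mm; the calibration is good to about 2 mm. A picture is of the moment at which its call begins.
- close_job(): hands the job in; it is judged then, once.
The state is a dict: "time": time; "joint_positions": joint angles; "dq": joint speeds; "tau": joint torques, N m; "tool_pos": TCP position; "tcp_rot": TCP orientation; "contact_force": force on the tool from outside, world axes, zero at the start; "moment": the same for the moment, N m; "grip_width": finger opening in mm; "finger_force": force on a finger pad.
Only numpy, scipy, OpenCV 4.12 (cv2) and the standard library are available. Lean on these libraries where they do the work, as an engineer would, in place of code of your own. Each camera call takes 0.05 s, during which the arm holds its last target. There are 200 camera calls.

TASK

Put the orange brush away in the organiser: press down on the latched flap and let go so that it pops open, push the brush along its tray by the end of its handle until the whole head is inside the bay, then press the flap down again until it stays latched shut. Only touch, press and push with the fingers: do not lift or tip the brush, and leave the other things on the block where they are.

Things in the scene. Friction and masses are not known exactly. Their poses are not given: they have to be found in the camera images.
- organiser: White plastic organiser, fixed. Origin on the block's surface below the middle of the bay's mouth; x points into the bay (roughly away from the robot), y left, z up. A tray, 130 mm wide, floor 6 mm high, runs from x = -170 mm to the mouth at x = 0; the bay goes on level to its back wall at x = 73 mm, 100 mm wide between walls 48 mm high.
- bay_back (a point): Middle of the bay's back wall at floor level: organiser x = 73 mm, z = 6 mm; axes as the organiser's. Two guide rails (inner faces at y = +-33 mm, tops 16 mm high, x = -45 to 73 mm) lead the brush's head straight in. Behind the back wall stand a latch block 52 mm high and two pots with tools up to 103 mm high, to x = 180 mm.
- flap (a joint): Angle of the grey flap over the bay (rad): 0 latched shut and level, 0.9 fully popped open, -0.13 pressed to its firm stop. Push-latch: from latched, press it down to the stop (past -0.115) and let go; a spring swings it up to 0.9 within a second, so move the hand up and away. From fully open, press it past 0 to the stop and let go: it stays latched at 0.
- flap_hinge (a point): Middle of the flap's hinge line, which runs along the organiser's y at x = 90 mm, z = 60 mm. The flap is 90 mm long from here to its free edge (over the mouth), 96 mm wide, 4 mm thick. A lip hangs from the free edge: shut, its lower edge is 32 mm above the block, its inner face at x = 4 mm; it stops the brush's head but clears the handle.
- flap_press (a point): Point on the flap's upper face, mid-width, 65 mm from the hinge line; moves with the flap. Shut: organiser x = 25 mm, z = 64 mm. Pressing here takes about 5 to 7 N and 8.5 mm of travel from latched to the stop; 12 to 15 N held means fully pressed. When open, a straight downward press at organiser x = 35 to 45 mm shuts it.
- brush_head (a point): Centre of the orange silicone brush's head, half-way up. The brush (about 110 g) lies bristles up on the tray, head towards the bay. Head 50 mm long (x) x 56 mm wide x 34 mm high. Axes: x from handle to head, z up. The head is wholly inside when this point is 30 to 48 mm past the mouth (organiser x); at 48 mm the head meets the back wall.
- brush_end (a point): Middle of the flat end face of the brush's handle, 100 mm behind the head's centre, 6 mm above the tray floor (12 mm above the block). The end is 28 mm wide and 12 mm high; the handle is 18 mm wide and 10 mm high.
- comb: Bystander: double-sided steel comb lying flat, 170 x 50 x 6 mm; origin under its centre.
- saucer: Bystander: empty stoneware saucer, 110 mm across, 18 mm high; origin under its centre.
- clear_box: Bystander: lidded transparent box, 114 x 94 x 56 mm; origin under its centre.
- jar: Bystander: amber glass jar, 52 mm across, about 60 mm high; origin under its centre.
- file: Bystander: wooden nail file lying flat, 130 x 22 x 5 mm; origin under its centre.
Not all that is in view belongs to the job. What is meant by the part that bears brush_head is not blue, red or white, and is the smaller of those in its own colour.

How it is judged:
By the outcome, as a careful person would: the job done as asked, in the order asked, and still so for the second after the job is handed in, with the robot touching nothing.
It also fails if it takes over 54 s, if anything falls off the work surface, if the arm or the gripper's body presses on something with over 40 N, if the wrist force passes 120 N, or if a joint passes its speed limit or range.

## Working session

There is one attempt and no reset: what is moved stays moved. The work goes in short steps, Python scripts to look and compute and a shell command to move; the robot and the scene stay as the last step left them, time stands still between calls to the robot, and variables do not carry over. Pictures are saved under pics/ and viewed, at most 10 in all, crops included, and the job is handed in when it is done.

```bash
mkdir -p pics; python3 - <<'E'
from plant import *
import cv2,pickle
o=get_obs();print({k:o[k] for k in('time','tool_pos','tcp_rot','contact_force','grip_width')})
for n in("scene","top"):
    c=capture(n);pickle.dump(c,open(n+".pkl","wb"));cv2.imwrite(f"pics/{n}0.png",c["image"][:,:,::-1])
    print(n,c["fx"],c["cx"],c["cy"],c["k1"],c["camera_from_world"].round(3).tolist() if hasattr(c["camera_from_world"],'round') else c["camera_from_world"])
E
```

```text
{'time': 0.0, 'tool_pos': array([ 226.26973776, -473.28691825,  226.04933202]), 'tcp_rot': array([-3.14007442e+00, -2.11087249e-04,  4.45797779e-01]), 'contact_force': array([-0.44148339,  0.58710423, -0.94999958]), 'grip_width': 91.73103691050244}
scene 452.770050420332 267.3159194441665 207.18500808505246 0.001712077783003016 [[-0.817, 0.577, 0.005, 420.079], [0.402, 0.576, -0.712, -150.901], [-0.413, -0.579, -0.703, 1369.591], [0.0, 0.0, 0.0, 1.0]]
top 400.23224750924857 276.9483925622491 209.8177629924959 -0.024903936181861083 [[0.016, -1.0, 0.001, -28.106], [-0.998, -0.016, -0.065, 505.202], [0.065, -0.0, -0.998, 874.924], [0.0, 0.0, 0.0, 1.0]]
```

View pics/scene0.png

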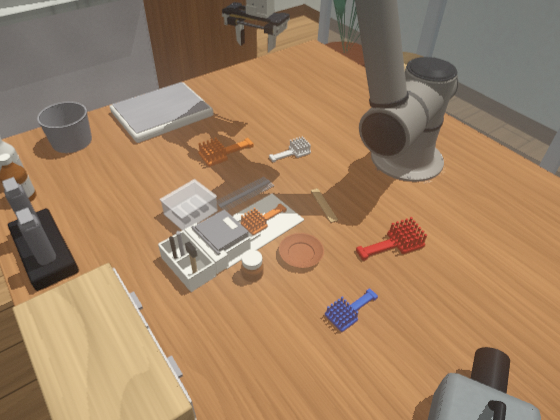

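View pics/top0.png

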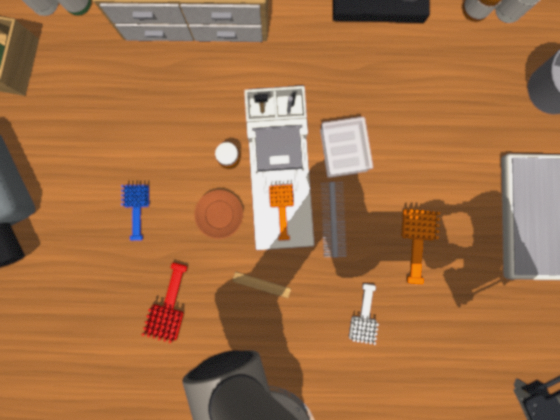

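Scene shows the organiser with an orange brush on its tray. In the top view there are two orange brushes: the one on the tray, about (282,210), and one on the table, about (418,240). The tray one is smaller and lies head towards the bay, so it fits. I'll confirm it in an enlarged crop.

```bash
cat > h.py <<'E'
import numpy as np,cv2
def ray(c,px):
    K=np.array([[c["fx"],0,c["cx"]],[0,c["fy"],c["cy"]],[0,0,1]])
    p=cv2.undistortPoints(np.array(px,float).reshape(-1,1,2),K,np.array([c["k1"],0,0,0,0.]))[:,0]
    T=np.array(c["camera_from_world"]);R=T[:3,:3]
    return -R.T@T[:3,3],np.c_[p,np.ones(len(p))]@R
def onplane(c,px,z):
    o,d=ray(c,px);return o+d*((z-o[2])/d[:,2])[:,None]
def depthpts(c,px):
    o,d=ray(c,px);q=np.array(px).astype(int);return o+d*c["depth"][q[:,1],q[:,0]][:,None]
def proj(c,P):
    T=np.array(c["camera_from_world"]);q=np.atleast_2d(P)@T[:3,:3].T+T[:3,3]
    s=q[:,:2]/q[:,2:];s=s*(1+c["k1"]*(s**2).sum(1,keepdims=True))
    return s*[c["fx"],c["fy"]]+[c["cx"],c["cy"]]
def orange(c):
    h=cv2.cvtColor(c["image"],cv2.COLOR_RGB2HSV)
    return cv2.inRange(h,(5,190,120),(16,255,255))
E
python3 - <<'E'
import pickle
from h import *
c=pickle.load(open("top.pkl","rb"));im=c["image"]
cv2.imwrite("pics/top_crop.png",cv2.resize(im[80:260,230:450],None,fx=3.6,fy=3.3,interpolation=cv2.INTER_CUBIC)[:,:,::-1])
m=orange(c)
n,l,s,ce=cv2.connectedComponentsWithStats(m)
for i in range(1,n):
    if s[i,4]>60: print("orange",s[i],ce[i].round(1),depthpts(c,[ce[i]]).round(0))
# white organiser: heights over window
ys,xs=np.mgrid[80:260,235:325];px=np.c_[xs.ravel(),ys.ravel()]
h=cv2.cvtColor(im,cv2.COLOR_RGB2HSV);w=((h[...,1]<60)&(h[...,2]>140))[px[:,1],px[:,0]]
px=px[w];P=onplane(c,px,6.);t=(px[:,1]>195)
pts=px[t].astype(np.float32)
print(cv2.boxPoints(cv2.minAreaRect(pts)).round(1))
# row-wise edges
for r in range(90,254,8):
    q=px[px[:,1]==r,0]
    if len(q):
        d=depthpts(c,[[int(q.mean()),r]])[0]
        print(r,q.min(),q.max(),onplane(c,[[q.min()-.5,r],[q.max()+.5,r]],6.).round(0)[:,:2].tolist(),'depth@mid',d.round(0))
E
```

```text
orange [270 185  23  54 608] [281.5 203.4] [[520. -30.  18.]]
orange [ 402  208   34   77 1343] [417.9 239.6] [[ 444. -336.   13.]]
[[252.1 196.1]
 [321.2 191.7]
 [324.5 245.5]
 [255.5 249.8]]
90 246 304 [[782.0, 57.0], [784.0, -79.0]] depth@mid [766.  -7.  51.]
98 245 304 [[763.0, 59.0], [765.0, -79.0]] depth@mid [765. -18.   3.]
106 246 305 [[744.0, 56.0], [746.0, -81.0]] depth@mid [732. -12.  46.]
114 246 305 [[725.0, 56.0], [727.0, -82.0]] depth@mid [714. -12.  45.]
122 247 324 [[706.0, 53.0], [710.0, -125.0]] depth@mid [695. -17.  51.]
130 247 324 [[688.0, 53.0], [691.0, -126.0]] depth@mid [673. -32.  65.]
138 248 324 [[669.0, 50.0], [672.0, -126.0]] depth@mid [656. -20.  64.]
146 235 324 [[650.0, 79.0], [654.0, -126.0]] depth@mid [638. -18.  66.]
154 235 306 [[632.0, 79.0], [635.0, -85.0]] depth@mid [621. -14.  65.]
162 250 307 [[614.0, 44.0], [616.0, -87.0]] depth@mid [604. -20.  65.]
170 251 308 [[596.0, 42.0], [598.0, -90.0]] depth@mid [597. -32.   8.]
178 251 308 [[577.0, 41.0], [580.0, -90.0]] depth@mid [579. -23.   4.]
186 252 309 [[559.0, 39.0], [561.0, -93.0]] depth@mid [559. -26.  17.]
194 252 309 [[541.0, 38.0], [543.0, -93.0]] depth@mid [541. -26.  18.]
202 253 309 [[523.0, 36.0], [525.0, -93.0]] depth@mid [523. -29.  16.]
210 254 310 [[505.0, 33.0], [507.0, -95.0]] depth@mid [505. -31.  19.]
218 254 311 [[487.0, 33.0], [489.0, -98.0]] depth@mid [488. -31.  16.]
226 254 311 [[469.0, 32.0], [471.0, -98.0]] depth@mid [470. -32.  18.]
234 255 312 [[451.0, 30.0], [453.0, -101.0]] depth@mid [452. -34.  20.]
242 255 312 [[433.0, 29.0], [435.0, -101.0]] depth@mid [434. -35.   5.]
```

View pics/top_crop.png

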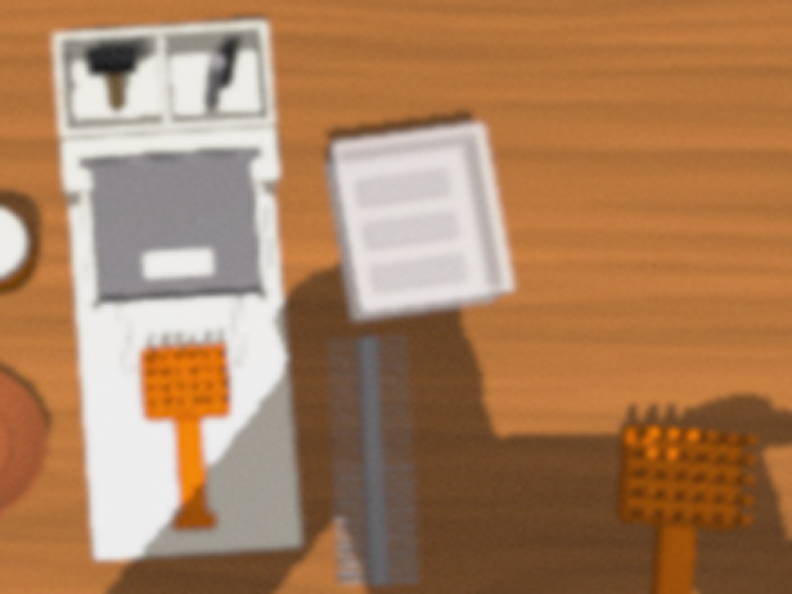

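Crop confirms it: the small orange brush lies on the tray, head (185,382), handle end (195,520). The larger one lies on the table by the comb. Next I measure organiser and brush.

```bash
python3 - <<'E'
import pickle
from h import *
c=pickle.load(open("top.pkl","rb"));im=c["image"]
h=cv2.cvtColor(im,cv2.COLOR_RGB2HSV)
L=[];R=[];rows=range(182,242,4)
for r in rows:
    q=np.where((h[r,235:325,1]<70)&(h[r,235:325,2]>100))[0]+235
    L.append([q.min()-.5,r]);R.append([q.max()+.5,r])
L=onplane(c,L,6.);R=onplane(c,R,6.)
fl=np.polyfit(L[:,0],L[:,1],1);fr=np.polyfit(R[:,0],R[:,1],1)
print("edges",fl,fr,"width@500",np.polyval(fl,500)-np.polyval(fr,500))
# tray end rows
for x in (265,300):
    q=np.where((h[200:270,x,1]<70)&(h[200:270,x,2]>80))[0]+200
    print("tray end",onplane(c,[[x,q.max()+.5]],6.).round(1))
# flap front edge: dark grey, z~64 
g=(abs(im.astype(int)[...,0]-im[...,2])<25)&(h[...,2]<140)&(h[...,2]>60)
g[:120]=0;g[175:]=0;g[:,:250]=0;g[:,312:]=0
q=np.argwhere(g)[:,::-1];print("flap px",cv2.boxPoints(cv2.minAreaRect(q.astype(np.float32))).round(1).tolist(),onplane(c,cv2.boxPoints(cv2.minAreaRect(q.astype(np.float32))),64.).round(0)[:,:2].tolist())
m=orange(c);m[:,330:]=0;n,l,s,ce=cv2.connectedComponentsWithStats(m);i=1+s[1:,4].argmax()
q=np.argwhere(l==i)[:,::-1]
e=[q[q[:,1]==r,0].mean() for r in (237,236,235)];print("end",q[:,1].max(),e,onplane(c,[[np.mean(e),q[:,1].max()+.5]],12.).round(1))
H=q[q[:,1]<208];print("head rows",H[:,1].min(),"cx",H[:,0].mean(),onplane(c,[[H[:,0].mean(),H[:,1].mean()]],30.).round(1),np.ptp(H,axis=0))
for r in (212,216,220,224): 
    x=q[q[:,1]==r,0];print(r,x.min(),x.max(),onplane(c,[[x.mean(),r]],15.).round(1))
E
```

```text
edges [ 0.08085616 -6.5077959 ] [ 8.12661873e-02 -1.38020618e+02] width@500 131.30780610119356
tray end [[416.8   5.5   6. ]]
tray end [[424.8 -72.8   6. ]]
flap px [[254.89999389648438, 128.1999969482422], [304.29998779296875, 124.5], [308.0, 174.0], [258.6000061035156, 177.6999969482422]] [[677.0, 30.0], [687.0, -75.0], [580.0, -84.0], [570.0, 20.0]]
end 238 [np.float64(284.0), np.float64(283.5), np.float64(283.5)] [[442.1 -35.9  12. ]]
head rows 185 cx 281.0698198198198 [[535.9 -28.4  30. ]] [22 22]
212 280 283 [[501.  -30.1  15. ]]
216 280 284 [[492.1 -31.3  15. ]]
220 280 285 [[483.2 -32.6  15. ]]
224 281 285 [[474.3 -33.8  15. ]]
```

```bash
python3 -m handwheel '[[[0,0,8],[0.045,-0.02,0],0],[[0,0,16],[0.09,-0.04,0],0],[[0,0,20.9],[0.135,-0.06,0],0],[[0,0,20.9],[0.18,-0.08,0],0],[[0,0,20.9],[0.225,-0.1,0],0],[[0,0,20.9],[0.27,-0.12,0],0],[[0,0,20.9],[0.315,-0.14,0],0],[[0,0,20.9],[0.36,-0.16,0],0],[[0,0,20.9],[0.405,-0.18,0],0],[[0,0,20.9],[0.45,-0.2,0],0],[[0,0,20.9],[0.495,-0.22,0],0],[[0,0,20.9],[0.545,-0.2395,0],0]]'
python3 -m handwheel '[[[0,0,0],[0,0,0],0],[[0,0,0],[0,0,0],0],[[0,0,0],[0,0,0],0]]'
```

```text
time: 1.3
tool_pos: [613.1, -23.3, 226.4]
tcp_rot: [3.142, 0.001, 0.081]
contact_force: [-0.1, -0.9, -0.1]
grip_width: 2.3
finger_force: 0.0
time: 1.6
tool_pos: [611.7, -25.9, 226.3]
tcp_rot: [3.141, 0.001, 0.081]
contact_force: [0.4, -0.4, -0.5]
grip_width: 0.2
finger_force: 0.0
```

```bash
python3 - <<'E'
from plant import *
from h import *
import pickle
c=capture("wrist");pickle.dump(c,open("w1.pkl","wb"));cv2.imwrite("pics/w1.png",c["image"][:,:,::-1])
o=get_obs();print(o["tool_pos"],c["k1"]);O=np.array([590.2,-24.5,0]);u=np.array([.9967,.0809,0]);v=np.array([-.0809,.9967,0]);z=np.array([0,0,1.])
for n,p in dict(flapL=(0,48,64),flapR=(0,-48,64),hingeL=(90,48,64),hingeR=(90,-48,64),press=(25,0,64),tcp=None).items():
    P=o["tool_pos"] if p is None else O+u*p[0]+v*p[1]+z*p[2]
    print(n,proj(c,P).round(0))
E
```

```text
[611.68326948 -26.26494535 226.63571396] -0.07013958909549206
flapL [[228. 208.]]
flapR [[325. 208.]]
hingeL [[224. 115.]]
hingeR [[328. 115.]]
press [[277. 184.]]
tcp [[280. 258.]]
```

View pics/w1.png

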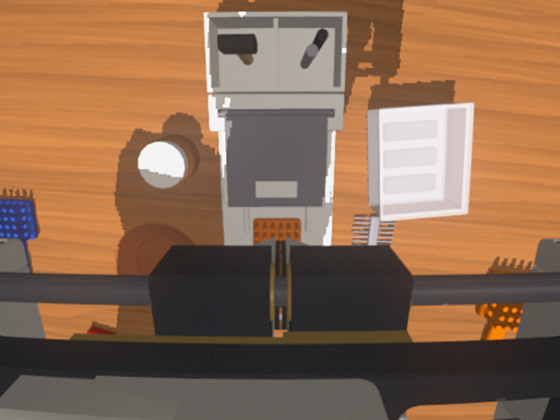

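Wrist view: flap front edge at row ~205, hinge at row ~113, cols 227–327, and the press mark around (277,189). All agree with my estimate to within ~3 mm. Descending.

```bash
python3 -m handwheel '[[[0,0,0],[0.004,-0.003,0.045],0],[[0,0,0],[0.004,-0.003,0.09],0],[[0,0,0],[0.004,-0.003,0.135],0],[[0,0,0],[0.004,-0.003,0.152],0],[[0,0,0],[0.004,-0.003,0.152],0],[[0,0,0],[0.004,-0.003,0.152],0]]'
python3 -m handwheel '[[[0,0,0],[0,0,0.005],0],[[0,0,0],[0,0,0.010],0],[[0,0,0],[0,0,0.013],0],[[0,0,0],[0,0,0.013],0]]'
```

```text
time: 2.25
tool_pos: [616.4, -23.0, 75.8]
tcp_rot: [3.141, -0.001, 0.08]
contact_force: [0.2, 0.2, 0.3]
grip_width: 0.3
finger_force: 0.0
time: 2.65
tool_pos: [616.6, -22.3, 62.4]
tcp_rot: [3.141, -0.002, 0.081]
contact_force: [-1.1, -0.6, 5.7]
grip_width: 0.8
finger_force: 2.3
```

```bash
python3 -m handwheel '[[[0,0,0],[0,0,0.003],0],[[0,0,0],[0,0,0.006],0],[[0,0,0],[0,0,0.007],0],[[0,0,0],[0,0,0.007],0]]'
```

```text
time: 3.05
tool_pos: [616.8, -22.2, 56.4]
tcp_rot: [3.141, -0.002, 0.081]
contact_force: [-2.5, -0.7, 9.4]
grip_width: 0.6
finger_force: 5.0
```

```bash
python3 -m handwheel '[[[0,0,0],[0,0,0.0015],0],[[0,0,0],[0,0,0.0025],0],[[0,0,0],[0,0,0.0025],0],[[0,0,0],[0,0,0.0025],0]]'
```

```text
time: 3.45
tool_pos: [616.9, -22.2, 55.7]
tcp_rot: [3.14, -0.003, 0.081]
contact_force: [-7.1, -1.4, 21.6]
grip_width: 0.4
finger_force: 11.0
```

```bash
python3 -m handwheel '[[[0,0,0],[0,0,-0.03],0],[[0,0,0],[-0.03,0,-0.07],0],[[0,0,0],[-0.07,0,-0.1],0],[[0,0,0],[-0.115,0,-0.12],0],[[0,0,0],[-0.16,0,-0.12],0],[[0,0,0],[-0.205,0,-0.12],0],[[0,0,0],[-0.23,0,-0.12],0],[[0,0,0],[-0.23,0,-0.12],0],[[0,0,0],[-0.23,0,-0.12],0],[[0,0,0],[-0.23,0,-0.12],0],[[0,0,0],[-0.23,0,-0.12],0],[[0,0,0],[-0.23,0,-0.12],0]]'
python3 - <<'E'
from plant import *
from h import *
import pickle
o=get_obs();print(o["tool_pos"],o["contact_force"])
c=capture("top");cv2.imwrite("pics/t2.png",c["image"][:,:,::-1])
s=capture("scene");cv2.imwrite("pics/s2.png",np.hstack([cv2.resize(c["image"][80:280,220:360],None,fx=2.5,fy=2.5),cv2.resize(s["image"][150:300,140:320],(432,500))])[:,:,::-1])
w=capture("wrist");pickle.dump(w,open("w2.pkl","wb"))
m=orange(w);n,l,st,ce=cv2.connectedComponentsWithStats(m)
for i in range(1,n):
    if st[i,4]>100: print(st[i],ce[i])
cv2.imwrite("pics/w2.png",w["image"][:,:,::-1])
E
```

```text
time: 4.65
tool_pos: [387.4, -40.6, 172.0]
tcp_rot: [-3.141, 0.0, 0.081]
contact_force: [-0.4, -0.5, -0.0]
grip_width: 0.8
finger_force: 0.0
[387.38253019 -40.55281393 171.9668939 ] [-0.42441506 -0.45160884 -0.03399257]
[ 249    0   63  107 3173] [280.41758588  35.00031516]
[543  95  17  58 481] [553.81912682 131.24532225]
[527 168  33  78 764] [546.14136126 213.60602094]
```

View pics/s2.png

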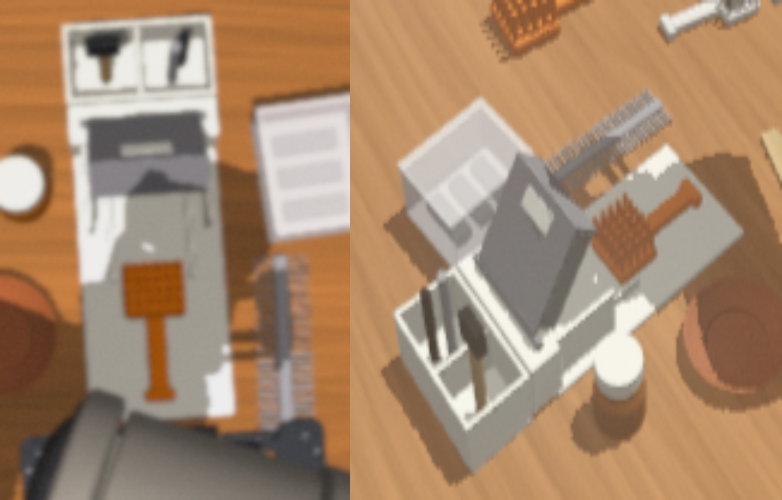

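View pics/w2.png

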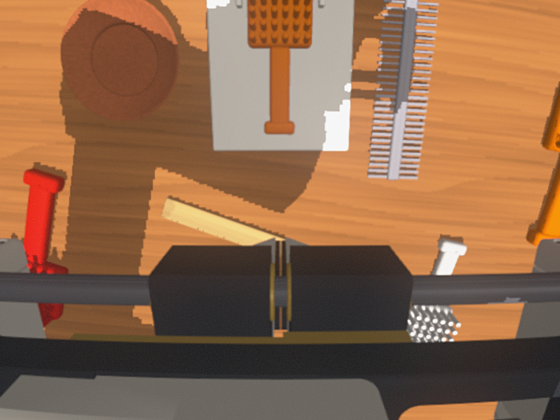

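The flap is fully open, and the brush is unmoved. In the wrist view the handle end is at (280,133). Measuring it from here.

```bash
python3 - <<'E'
from h import *
import pickle
w=pickle.load(open("w2.pkl","rb"));m=orange(w)
n,l,st,ce=cv2.connectedComponentsWithStats(m);m=l==l[100,280]
rows=np.where(m.any(1))[0];print(rows.max())
for z in (12,18):
  for r in (rows.max()-3,):
    x=np.where(m[r])[0];P=onplane(w,[[x.min()-.5,rows.max()+.5],[x.max()+.5,rows.max()+.5]],z);p=P.mean(0)
    d=p-[590.2,-24.5,0];print(z,P.round(1).tolist(),"org",d[0]*.9967+d[1]*.0809,-d[0]*.0809+d[1]*.9967,"w",np.linalg.norm(P[1]-P[0]))
g=[[211,148],[350,148]];g=[[211,151],[349,151]];P=onplane(w,g,6);print("tray end",P.round(1).tolist(),[(a[0]-590.2)*.9967+(a[1]+24.5)*.0809 for a in P],[-(a[0]-590.2)*.0809+(a[1]+24.5)*.9967 for a in P])
x=np.where(m[80])[0];print("handle mid",onplane(w,[[x.mean(),80]],15))
E
```

```text
419
12 [[39.7, 311.7, 12.0], [100.1, -441.6, 12.0]] org -521.864828670407 1.7853332502211359 w 755.7769489222011
18 [[47.6, 305.2, 18.0], [106.9, -434.0, 18.0]] org -514.5001013071255 1.749077733141256 w 741.5670646879819
tray end [[417.0, 28.3, 6.0], [427.5, -104.2, 6.0]] [np.float64(-168.35446529328652), np.float64(-168.5633561373766)] [np.float64(66.59932285714429), np.float64(-66.22978358320142)]
handle mid [[486.16521885 -32.45247304  15.        ]]
```

```bash
python3 -m handwheel '[[[0,0,0],[0.01,0,0.045],0],[[0,0,0],[0.02,0,0.09],0],[[0,0,0],[0.026,0,0.135],0],[[0,0,0],[0.026,0,0.158],0],[[0,0,0],[0.026,0,0.162],0],[[0,0,0],[0.026,0,0.162],0],[[0,0,0],[0.026,0,0.162],0]]'
python3 -m handwheel '[[[0,0,0],[0.003,0,0],0],[[0,0,0],[0.006,0,0],0],[[0,0,0],[0.009,0,0],0],[[0,0,0],[0.012,0,0],0],[[0,0,0],[0.015,0,0],0],[[0,0,0],[0.018,0,0],0],[[0,0,0],[0.021,0,0],0],[[0,0,0],[0.024,0,0],0],[[0,0,0],[0.027,0,0],0],[[0,0,0],[0.03,0,0],0]]'
```

```text
time: 5.5
tool_pos: [413.7, -38.7, 11.3]
tcp_rot: [3.141, -0.002, 0.081]
contact_force: [-0.2, -0.5, 0.7]
grip_width: 0.6
finger_force: 0.0
time: 6.5
tool_pos: [443.0, -36.1, 10.2]
tcp_rot: [3.142, -0.0, 0.081]
contact_force: [-0.2, 0.1, -0.3]
grip_width: 0.1
finger_force: 0.2
```

```bash
python3 -m handwheel '[[[0,0,0],[0.004,0,0],0],[[0,0,0],[0.008,0,0],0],[[0,0,0],[0.012,0,0],0],[[0,0,0],[0.016,0,0],0],[[0,0,0],[0.02,0,0],0],[[0,0,0],[0.024,0,0],0],[[0,0,0],[0.028,0,0],0],[[0,0,0],[0.031,0,0],0],[[0,0,0],[0.034,0,0],0],[[0,0,0],[0.037,0,0],0],[[0,0,0],[0.04,0,0],0],[[0,0,0],[0.04,0,0],0]]'
cat > look.py <<'E'
from plant import *
from h import *
import sys
o=get_obs();c=capture("top");s=capture("scene");n=sys.argv[1]
O=np.array([591,-24.5,0])
f=lambda p:((p-O)@[.9967,.0809,0],(p-O)@[-.0809,.9967,0],p[2])
print("tcp org",np.round(f(o["tool_pos"]),1),o["contact_force"].round(1))
sm=orange(s);k,l,st,ce=cv2.connectedComponentsWithStats(cv2.morphologyEx(sm,cv2.MORPH_CLOSE,np.ones((3,3))))
print([(st[i].tolist()) for i in range(1,k) if st[i,4]>40])
cv2.imwrite(f"pics/{n}.png",np.hstack([cv2.resize(c["image"][80:280,220:360],None,fx=2.5,fy=2.5),cv2.resize(s["image"][150:300,140:320],(432,500))])[:,:,::-1])
E
python3 look.py p3
```

```text
time: 7.7
tool_pos: [483.1, -32.9, 10.3]
tcp_rot: [3.141, -0.001, 0.081]
contact_force: [-0.9, -0.4, 0.1]
grip_width: 0.5
finger_force: 0.0
tcp org [-108.2    0.4   10.3] [-0.9 -0.4  0.1]
[]
```

View pics/p3.png

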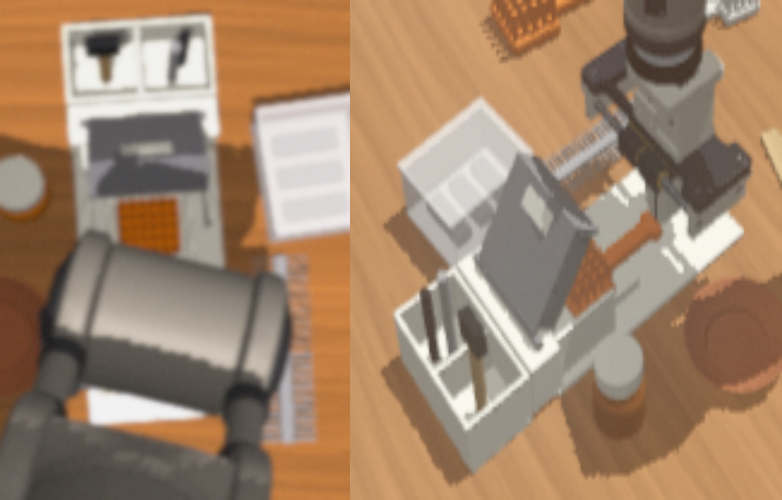

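The brush moved with the fingers. The head (150,225 in the composite) is entering centred between the rails, and its front edge is at organiser x≈25, as expected. I'll push ~38 mm more.

```bash
python3 -m handwheel '[[[0,0,0],[0.004,0,0],0],[[0,0,0],[0.008,0,0],0],[[0,0,0],[0.012,0,0],0],[[0,0,0],[0.016,0,0],0],[[0,0,0],[0.02,0,0],0],[[0,0,0],[0.024,0,0],0],[[0,0,0],[0.028,0,0],0],[[0,0,0],[0.031,0,0],0],[[0,0,0],[0.034,0,0],0],[[0,0,0],[0.036,0,0],0],[[0,0,0],[0.038,0,0],0],[[0,0,0],[0.038,0,0],0]]'
python3 -m handwheel '[[[0,0,0],[-0.02,0,0],0],[[0,0,0],[-0.06,0,0],0],[[0,0,0],[-0.08,0,-0.045],0],[[0,0,0],[-0.08,0,-0.09],0],[[0,0,0],[-0.08,0,-0.135],0],[[0,0,0],[-0.08,0,-0.17],0],[[0,0,0],[-0.08,0,-0.17],0],[[0,0,0],[-0.08,0,-0.17],0]]'
python3 - <<'E'
from plant import *
from h import *
import pickle
o=get_obs();w=capture("wrist");pickle.dump(w,open("w4.pkl","wb"));cv2.imwrite("pics/w4.png",w["image"][:,:,::-1]);print(o["tool_pos"],w["fx"])
E
```

```text
time: 9.0
tool_pos: [520.7, -29.8, 10.3]
tcp_rot: [3.141, -0.0, 0.081]
contact_force: [0.1, 0.9, -0.8]
grip_width: 0.3
finger_force: 0.0
time: 9.8
tool_pos: [440.8, -36.3, 180.6]
tcp_rot: [3.141, -0.002, 0.081]
contact_force: [-0.3, -0.1, 0.6]
grip_width: 0.2
finger_force: 0.0
[440.78366946 -36.27401889 180.62567144] 337.5661009566702
```

View pics/w4.png

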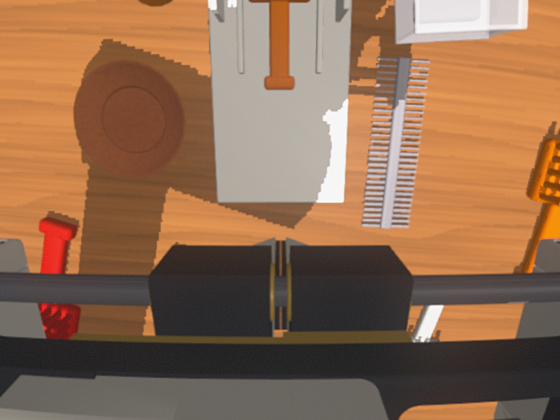

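```bash
python3 - <<'E'
from h import *
import pickle
w=pickle.load(open("w4.pkl","rb"));O=np.array([591,-24.5,0])
f=lambda p:np.round(((p-O)@[.9967,.0809,0],(p-O)@[-.0809,.9967,0],p[2]),1)
m=orange(w)[:,262:298];m[130:]=0;r=np.where(m.sum(1)>255*8)[0].max()+.5;print(r)
for z in(6,12,18):print("end",z,f(onplane(w,[[280,r]],z)[0]))
for x in (230,280,335):print("tray end",f(onplane(w,[[x,202.5]],6)[0]))
for p in((240,73),(319,73)):print("rail end",f(onplane(w,[p],8)[0]))
E
```

```text
78.5
end 6 [-48.1  -0.1   6. ]
end 12 [-48.7  -0.1  12. ]
end 18 [-49.2  -0.1  18. ]
tray end [-168.8   51.5    6. ]
tray end [-1.689e+02  1.000e-01  6.000e+00]
tray end [-169.   -56.4    6. ]
rail end [-43.2  37.1   8. ]
rail end [-43.4 -36.4   8. ]
```

The end of the handle is at row ~90 (the mask stopped at 78 because of shade), which puts it at organiser x ≈ -60. So the head centre is at ≈ 40: wholly inside. The handle is straight and the bystanders are unmoved. Now to shut the flap.

```bash
python3 -m handwheel '[[[0,0,0],[0.045,0,0],0],[[0,0,0],[0.09,0,0],0],[[0,0,0],[0.135,0,0],0],[[0,0,0],[0.175,0,0],0],[[0,0,0],[0.191,0,0],0],[[0,0,0],[0.191,0,0],0],[[0,0,0],[0.191,0,0.02],0],[[0,0,0],[0.191,0,0.035],0],[[0,0,0],[0.191,0,0.035],0]]'
python3 -m handwheel '[[[0,0,0],[0,0,0.008],0],[[0,0,0],[0,0,0.016],0],[[0,0,0],[0,0,0.024],0],[[0,0,0],[0,0,0.032],0],[[0,0,0],[0,0,0.04],0],[[0,0,0],[0,0,0.048],0]]'
```

```text
time: 10.75
tool_pos: [628.0, -20.6, 141.6]
tcp_rot: [-3.14, 0.008, 0.081]
contact_force: [-0.9, -1.2, -0.3]
grip_width: 0.2
finger_force: 0.0
time: 11.35
tool_pos: [631.4, -20.9, 97.3]
tcp_rot: [3.141, -0.001, 0.081]
contact_force: [-0.9, -0.8, 3.5]
grip_width: 0.3
finger_force: 1.6
```

```bash
python3 -m handwheel '[[[0,0,0],[0,0,0.007],0],[[0,0,0],[0,0,0.014],0],[[0,0,0],[0,0,0.021],0],[[0,0,0],[0,0,0.027],0],[[0,0,0],[0,0,0.031],0],[[0,0,0],[0,0,0.034],0],[[0,0,0],[0,0,0.036],0],[[0,0,0],[0,0,0.036],0]]'
```

```text
time: 12.15
tool_pos: [630.0, -20.8, 60.7]
tcp_rot: [-3.141, 0.003, 0.081]
contact_force: [-5.1, -1.2, 7.1]
grip_width: 0.3
finger_force: 3.2
```

```bash
python3 -m handwheel '[[[0,0,0],[0,0,0.002],0],[[0,0,0],[0,0,0.003],0],[[0,0,0],[0,0,0.004],0],[[0,0,0],[0,0,0.004],0]]'
```

```text
time: 12.55
tool_pos: [630.4, -20.8, 58.2]
tcp_rot: [3.141, 0.001, 0.081]
contact_force: [-7.0, -0.1, 13.6]
grip_width: 0.5
finger_force: 7.1
```

```bash
python3 -m handwheel '[[[0,0,0],[0,0,0.0015],0],[[0,0,0],[0,0,0.0025],0],[[0,0,0],[0,0,0.0025],0],[[0,0,0],[0,0,0.0025],0]]'
```

```text
time: 12.95
tool_pos: [630.5, -20.8, 57.6]
tcp_rot: [3.141, 0.0, 0.081]
contact_force: [-11.5, 1.2, 24.6]
grip_width: 0.1
finger_force: 13.4
```

Firm stop reached. Lifting straight up, then back.

```bash
python3 -m handwheel '[[[0,0,0],[0,0,-0.01],0],[[0,0,0],[0,0,-0.04],0],[[0,0,0],[0,0,-0.085],0],[[0,0,0],[-0.03,0,-0.12],0],[[0,0,0],[-0.08,0,-0.12],0],[[0,0,0],[-0.13,0,-0.12],0],[[0,0,0],[-0.18,0,-0.12],0],[[0,0,0],[-0.21,0,-0.12],0],[[0,0,0],[-0.24,0,-0.12],0],[[0,0,0],[-0.24,0,-0.12],0],[[0,0,0],[-0.24,0,-0.12],0],[[0,0,0],[-0.24,0,-0.12],0]]'; python3 look.py p5
```

```text
time: 14.15
tool_pos: [393.1, -40.3, 174.7]
tcp_rot: [3.141, -0.001, 0.081]
contact_force: [0.2, 0.6, -0.3]
grip_width: 0.6
finger_force: 0.0
tcp org [-198.6    0.2  174.7] [ 0.2  0.6 -0.3]
[]
```

View pics/p5.png

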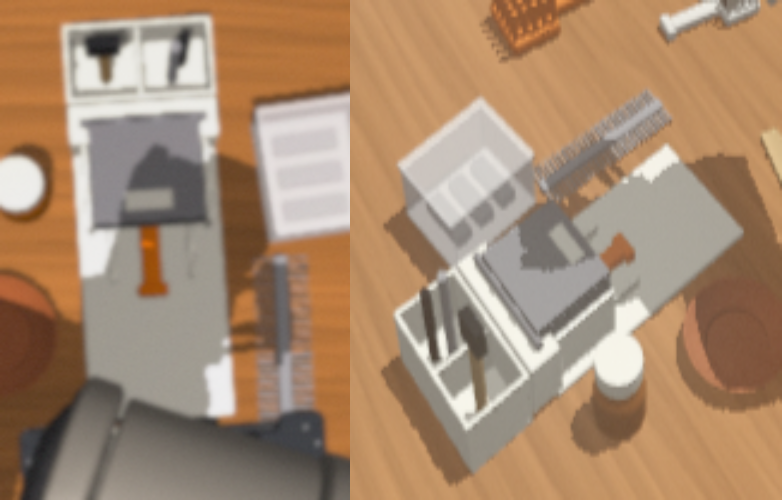

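The flap is level and latched over the bay (front edge at row ~225 of the composite). Only the handle sticks out (150,295), and the bystanders are where they were. Handing in.

```bash
python3 -c "
from plant import *
print(close_job())"
```

```text
the job is handed in; nothing more can be done
None
```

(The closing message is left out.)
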